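# Take the amber filter out of the lamp and put it away in the rack

## Task

Turn the lamp's swing tab aside and lift the amber filter straight up out of its holder by its top edge. Keeping it upright, stand it on a clear spot of the bench and let go, then take it again by its two side edges, because between its neighbours in the rack there is no room for fingers in front or behind. Lower it - do not drop it - fully home into the free place with the amber strip, and leave the other filters and the things on the bench as they are.

Things in the scene. Friction and masses are not known exactly. Their poses are not given: they have to be found in the camera images.
- lamp: bench lamp with filter holder, fixed. Origin on the bench under the middle of the filter seat; x points from the filter back to the lamp house, y to the post with the swing tab, z up. Base plate 8 mm thick, x -38 to +148 mm, y +-54. Lamp house x +63 to +145, y +-49, top 80 mm above the bench; lens tube from x +51, y +-20, top 67 mm. Between the posts and the lens tube the space is free
- filter_seat (a point): middle of the seat under the filter, 10 mm above the bench; axes as the lamp. On either side a black post, x +-12.5 mm, y 27.5 to 49 mm, top 100 mm above the bench; the posts' channels enclose the filter's side edges with 1.5 mm play. Between them the filter is open front and back; its top edge is 102 mm above the bench
- tab (a joint): steel swing tab turning level on top of the lamp's +y post. At 0 it lies across the filter's top edge, pointing to the lamp's -y; it turns clockwise seen from above, its end moving to the lamp's -x (away from the lamp house), up to a stop at 1.75 rad; clear of the filter from 1.2 rad. It stays where it is left (about 1.4 N at the pin, no spring). Starts between 0 and 0.35
- tab_pivot (a point): pivot of the swing tab, 105.5 mm above the bench, in the middle of the tab's thickness (tab 4 mm thick, 10 to 14 mm wide, top at 107.5 mm)
- tab_pin (a point): upright red thumb pin on the free end of the swing tab, 10 mm thick, 22 mm from the pivot, from 107.5 to 132 mm above the bench; this point is on its axis, 119.5 mm above the bench
- amber_filter_mid (a point): amber filter: black cassette round an amber pane, 16 mm thick (its x), 64 mm wide (its y), 92 mm tall (its z), about 0.12 kg, with an amber tag on its top edge; this point is its centre, 46 mm above its underside. At the start its x and y agree with those of the lamp
- rack: filter rack, fixed, 116 (x) by 88 mm (y), base 8 mm thick; origin on the bench under its middle. Upright dividers 3 mm thick, 42 mm wide (y), top 81 mm above the bench, at x -52, -26, 0, 26, 52 mm; four places between them, 23 mm clear; a filter stands there with its width along y. Low rails inside at y +-38 mm, top 18 mm. Three places hold other filters
- amber_place_top (a point): amber strip (20 x 74 mm, 2 mm thick) on the floor of the one free place in the rack, the amber filter's own; this point is on its middle, 10 mm above the bench; axes as the rack (x across the place, y along the filter's width)
- green_filter_mid (a point): framed pane, the same 16 x 64 x 92 mm cassette as the amber one but with a green pane and tag; this point is half-way up its middle (46 mm above its underside), axes as for the amber filter; it stands in another place of the rack, its top 100 mm above the bench
- blue_filter_mid (a point): framed pane, the same 16 x 64 x 92 mm cassette as the amber one but with a blue pane and tag; this point is half-way up its middle (46 mm above its underside), axes as for the amber filter; it stands in another place of the rack, its top 100 mm above the bench
- red_filter_mid (a point): framed pane, the same 16 x 64 x 92 mm cassette as the amber one but with a red pane and tag; this point is half-way up its middle (46 mm above its underside), axes as for the amber filter; it stands in another place of the rack, its top 100 mm above the bench
- buffer_bottle_mid (a point): bystander: light blue bottle with red cap, 48 mm diameter, 112 mm tall; this point is half-way up its axis
- specimen_cup_1_mid (a point): bystander: white specimen cup with yellow lid, 64 mm diameter, 71 mm tall; this point is half-way up its axis
- control_vial_2_mid (a point): bystander: small brown vial with green cap, 25 mm diameter, 48 mm tall; this point is half-way up its axis
Not all that is in view belongs to the job. Leave any pink look-alike of the part that bears amber_filter_mid alone.

How it is judged:
On the way, in this order (a step that is already met when the one before it is completed fails the run):
1. the swing tab is turned aside (1.2 rad or more) with the filter still in its holder (value of joint tab above 1.2 rad and distance between amber_filter_mid and filter_seat below 0.055 m), for 0.1 s.
2. the amber filter is lifted up clear of the holder's posts (its centre 130 mm or more above the seat) (z of amber_filter_mid in the frame of filter_seat above 0.13 m), for 0.05 s.
3. the amber filter stands upright on the bench, let go and at rest (height (world z) of amber_filter_mid between 0.04 and 0.052 m and angle between amber_filter_mid's own z axis and vertical below 0.1 rad and linear speed of amber_filter below 0.02 m/s and contact force between the fingers and amber_filter below 0.1 N), for 0.2 s.
4. the amber filter, still held, is lowered to the floor of its place in the rack (to within 6 mm) (contact force between the fingers and amber_filter above 1 N and z of amber_filter_mid in the frame of amber_place_top below 0.052 m and x of amber_filter_mid in the frame of amber_place_top between -0.009 and 0.009 m and y of amber_filter_mid in the frame of amber_place_top between -0.012 and 0.012 m), for 0.05 s.
At the end, for the whole second after the job is handed in: The amber filter stands in the place with the amber strip: within 7 mm across and 10 mm along it, bottomed on the strip (centre 40 to 51 mm above it), within 0.17 rad of upright and 0.2 rad of square, released, at rest; each other filter within 12 mm of where it stood (x of amber_filter_mid in the frame of amber_place_top between -0.007 and 0.007 m and y of amber_filter_mid in the frame of amber_place_top between -0.01 and 0.01 m and z of amber_filter_mid in the frame of amber_place_top between 0.04 and 0.051 m and angle between amber_filter_mid's own z axis and vertical below 0.17 rad and angle between the x axis of amber_filter_mid and the x axis of amber_place_top, either way round below 0.2 rad and contact force between the fingers and amber_filter below 0.1 N and linear speed of amber_filter below 0.02 m/s and distance of each of green_filter_mid, blue_filter_mid, red_filter_mid from where it was at the start of the episode below 0.012 m); the robot touches nothing.
It fails at once if the amber filter tips over (more than 0.6 rad from upright) (angle between amber_filter_mid's own z axis and vertical above 0.6 rad).
It fails at once if another filter is pushed more than 20 mm (distance of any of green_filter_mid, blue_filter_mid, red_filter_mid from where it was at the start of the episode above 0.02 m).
It fails at once if the bottle, cup or vial is moved more than 20 mm (distance of any of buffer_bottle_mid, specimen_cup_1_mid, control_vial_2_mid from where it was at the start of the episode above 0.02 m).
It also fails if it takes over 58 s, if anything falls off the work surface, if the arm or the gripper's body presses on something with over 40 N, if the wrist force passes 120 N, or if a joint passes its speed limit or range.

## Robot

A 7-joint arm with a two-finger parallel gripper is mounted at the origin on a cart in front of the work surface, level with it; the furniture and walls round the work are solid. World frame = base frame: x ahead of the robot, y to its left, z up, the work surface at z = 0. Lengths are in m, angles in rad, forces in N, time in s.
With the tool pointing down it reaches from about 0.4 to 0.85 m from the base axis. Payload 10.4 kg.
Tool frame: the origin (TCP) lies midway between the tips of the shut fingers; the grasp point (between the pads) lies 19 mm behind it (ctrl.tcp_to_grasp is the distance from the TCP to the grasp point, in m); y points along the fingers, z is the direction in which the jaws open and shut, and the axes are right-handed (so a half turn about y gives the same grasp; the last joint's range is limited). The gripper opens to 85 mm and grips with 20 to 120 N. Pads are 22 mm wide; open, the fingers measure 114 mm over their backs; the gripper's body (76 mm by 85 mm) begins 54 mm behind the grasp point. The pads swing forward as they close: fully open they stand 13 mm farther back than shut.
Start: joints at [-1.205, 0.332, -0.065, 1.46, 0.022, 1.35, -0.088], TCP at [0.237, 0.578, 0.231] pointing down, gripper open.
Joint ranges: [-2.6, 2.6], [-0.5, 2.12], [-1.47, 1.34], [0.16, 2.42], [-1.27, 4.41], [0.06, 2.06], [-2.6, 2.6]. Speed limits (rad/s): [2.22, 2.22, 2.79, 2.79, 3.14, 3.14, 3.14].

## Interface

Orientations are given as a 3x3 rotation matrix whose columns are the frame's x, y, z axes.
In Python, from plant import ctrl gives the robot as it stands.
- The arm moves only by the tool servo_tool, never from a script. Its argument "increments" is text: rows parted by semicolons, each of 5 numbers parted by spaces: the shift along the world's x, y, z in cm, then the turn about the world's z in rad, then the closure, from 0 (fully open) to 1 (shut). In form: tx ty tz turn grip; .... A call has 1 to 12 rows; each row shifts and turns the pose as measured when the row begins; what a row does not reach is not made up. A row lasts 1/10 s, in which the tool goes at most 50 mm and 8.59 degrees, less where a joint would pass 70% of its speed; a pose out of reach is approached as far as the arm can. A call is refused whole if a number of a shift passes 5 or a number of a turn 0.15, either way. A call with a gripper value outside its range is refused whole. The fingers move at their own pace and stop on an object; "force" is the grip in N (left out, the last holds). Time passes only in rows, so rows that do not move let the fingers close. It gives the time, the measured TCP pose, the force and the opening at its end, in the units of the state.
- ctrl.sense(): the state, without advancing time (a new reading comes with each control period).
- ctrl.capture(name): name is "scene" or "top"; returns the picture (400x640x3 uint8, blue, green, red); there is no depth.
- ctrl.camera_model(name): a dict with "fx", "fy", "cx", "cy" (pixels), "distortion" ([k1, k2, p1, p2, k3] as OpenCV has them; the pictures are not rectified), "camera_from_world" (4x4, takes a point from world to camera coordinates). Camera axes: x right, y down, z forward; pixel columns grow to the right and rows downward; lengths in m; the calibration is good to about 2 mm. A picture is of the moment at which its call begins. camera_model takes no time and is no camera call.
- ctrl.sign_off(): hands the job in, once; it reports no verdict.
The state is a dict: "t": time; "q": joint angles; "qd": joint speeds; "tau": joint torques, N m; "ee_pos": TCP position; "eef_rot": TCP orientation; "ft_force": force on the tool from outside, world axes, zero at the start; "wrist_torque": the same for the moment, N m; "opening": opening from 0.0 (shut) to 1.0 (fully open).
Only numpy, scipy, OpenCV 4.12 (cv2) and the standard library are available. Lean on these libraries where they do the work, as an engineer would, in place of code of your own. Each camera call takes 0.05 s, during which the arm holds its last target. There are 200 camera calls.

## Working session

There is one attempt and no reset: what is moved stays moved. The work goes in short steps, Python scripts to look and compute and a tool call to move; the robot and the scene stay as the last step left them, time stands still between calls to the robot, and variables do not carry over. Pictures are saved under pics/ and viewed, about 8 in all and at most 12, crops included, and the job is handed in when it is done.

Besides the shell and the picture viewer there is one more tool, called after "Request:" as name(argument=value, ...) on one line, values as JSON. servo_tool: Moves the arm, as the interface text tells. Its arguments: {"type":"object","properties":{"increments":{"type":"string"},"force":{"type":"number"}},"required":["increments"]}

```bash
mkdir -p pics; ls; python3 - <<'E'
from plant import ctrl
import cv2,json
for n in ("scene","top"):
    cv2.imwrite(f"pics/{n}0.png",ctrl.capture(n))
    m=ctrl.camera_model(n); print(n,m)
s=ctrl.sense(); print(s, ctrl.tcp_to_grasp)
E
```

```text
pics
scene {'fx': 413.34667530998036, 'fy': 413.34667530998036, 'cx': 321.5366821802254, 'cy': 202.49493238852534, 'distortion': array([-0.04671837,  0.        ,  0.        ,  0.        ,  0.        ]), 'camera_from_world': array([[ 0.57314648, -0.81933683,  0.01379404, -0.11324968],
       [-0.64841903, -0.46374939, -0.60372947,  0.48846634],
       [ 0.50105476,  0.33708111, -0.79706992,  0.60010025],
       [ 0.        ,  0.        ,  0.        ,  1.        ]])}
top {'fx': 504.08251874367164, 'fy': 504.08251874367164, 'cx': 331.2164504718726, 'cy': 197.18188996847087, 'distortion': array([0.04613057, 0.        , 0.        , 0.        , 0.        ]), 'camera_from_world': array([[-0.03763538, -0.99928032, -0.00473481,  0.26118155],
       [-0.97328725,  0.03772948, -0.22646947,  0.54114661],
       [ 0.22648513, -0.00391493, -0.97400675,  0.93677072],
       [ 0.        ,  0.        ,  0.        ,  1.        ]])}
{'t': 0.1, 'q': array([-1.20458641,  0.33281442, -0.0647295 ,  1.46085175,  0.02158208,
        1.34991293, -0.08852107]), 'qd': array([-0.00111735, -0.00114993,  0.00054543, -0.0022714 ,  0.00096202,
       -0.00034886,  0.00012557]), 'tau': array([ 2.13813619e-03, -6.26743841e+01,  4.97879635e-02, -3.92431104e+01,
        1.64706405e-02,  6.94469927e-03, -1.24746830e-05]), 'ee_pos': array([0.23678213, 0.57804394, 0.23059465]), 'eef_rot': array([[ 9.25369199e-01, -4.60295609e-04,  3.79066794e-01],
       [-3.79067072e-01, -1.20705773e-03,  9.25368412e-01],
       [ 3.16124874e-05, -9.99999166e-01, -1.29145696e-03]]), 'ft_force': array([ 0.67218827, -0.30442574,  0.0012938 ]), 'wrist_torque': array([0.05166011, 0.01318913, 0.00691681]), 'opening': 0.9983974495649223} 0.0187
```

View pics/scene0.png

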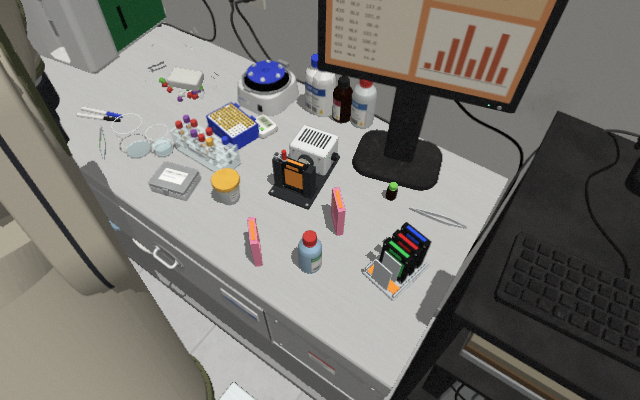

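View pics/top0.png

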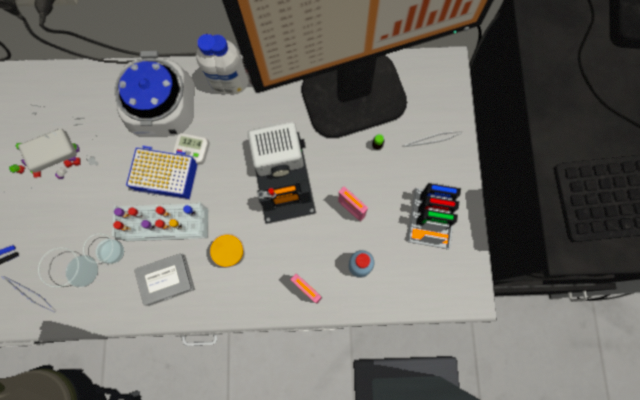

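```bash
cat > h.py <<'E'
import cv2,numpy as np
from plant import ctrl
from scipy.optimize import least_squares
def cam(n):
    m=ctrl.camera_model(n);K=np.array([[m['fx'],0,m['cx']],[0,m['fy'],m['cy']],[0,0,1.]])
    return K,np.array(m['distortion']),np.array(m['camera_from_world'])
def proj(n,P):
    K,d,T=cam(n)
    return cv2.projectPoints(np.atleast_2d(P).astype(float),cv2.Rodrigues(T[:3,:3])[0],T[:3,3],K,d)[0].reshape(-1,2)
def ray(n,uv,z):
    K,d,T=cam(n);p=cv2.undistortPoints(np.array(uv,float).reshape(-1,1,2),K,d).reshape(-1,2)
    D=np.c_[p,np.ones(len(p))]@T[:3,:3];c=-T[:3,:3].T@T[:3,3]
    return c+D*((z-c[2])/D[:,2])[:,None]
def tile(im,c0,r0,w=100,h=75,s=4):
    t=cv2.resize(im[r0:r0+h,c0:c0+w],None,fx=s,fy=s,interpolation=cv2.INTER_CUBIC)
    for c in range(-(-c0//10)*10,c0+w,10): 
        cv2.line(t,((c-c0)*s,0),((c-c0)*s,6),(0,0,255),1); cv2.putText(t,str(c),((c-c0)*s+2,12),0,.32,(255,0,255),1)
    for r in range(-(-r0//10)*10,r0+h,10):
        cv2.line(t,(0,(r-r0)*s),(6,(r-r0)*s),(0,0,255),1); cv2.putText(t,str(r),(8,(r-r0)*s+4),0,.32,(255,0,255),1)
    return t
def pose(x,y,th,L):
    L=np.atleast_2d(L).astype(float);c,s=np.cos(th),np.sin(th)
    return L@np.array([[c,s,0],[-s,c,0],[0,0,1]])+[x,y,0]
E
python3 - <<'E'
from h import *
s=cv2.imread('pics/scene0.png');t=cv2.imread('pics/top0.png')
cv2.imwrite('pics/c1.png',np.vstack([np.hstack([tile(t,240,155),tile(t,395,178)]),np.hstack([tile(s,258,138),tile(s,350,222)])]))
E
```

```text
(no output)
```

View pics/c1.png

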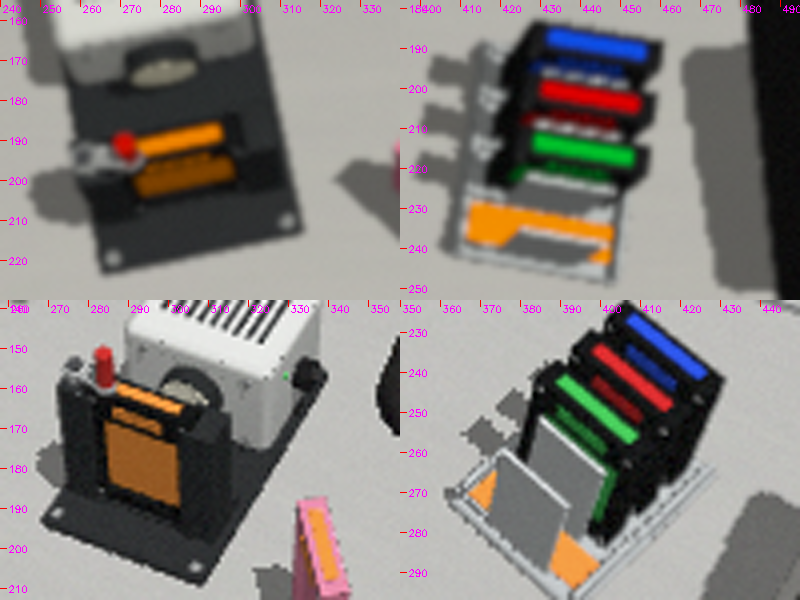

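```bash
cat > fit.py <<'E'
from h import *
L=[('top',265.8,223.2,-38,54,8),('top',315.5,213,-38,-54,8),('scene',268.5,193,-38,54,8),('scene',309.3,209.3,-38,-54,8),('scene',339.7,156.8,148,-54,8)]
R=[('top',410.75,242,-58,44,4),('top',448.3,248.5,-58,-44,4),('top',415.8,188.5,58,44,8),
('scene',362.5,270.3,-58,44,4),('scene',428.8,264.5,58,-44,8),
('scene',375,259.5,-52,21,81),('scene',392,274.5,-52,-21,81),('scene',385,250.8,-26,21,81),('scene',401.3,264.5,-26,-21,81),
('top',441,215.3,-13,0,100),('top',442.5,202.3,13,0,100),('top',444.3,189.3,39,0,100)]
def fit(C,x0):
    def f(p): return np.concatenate([(proj(c[0],pose(*p,np.array(c[3:])/1000))[0]-c[1:3]) for c in C])
    r=least_squares(f,x0,loss='soft_l1');return r.x,r.fun.reshape(-1,2)
E
python3 - <<'E'
from fit import *
out={}
for n,C,x0 in(('lamp',L,(.55,.1,.1)),('rack',R,(.5,-.25,.0))):
    p,r=fit(C,x0);out[n]=p;print(n,p.round(4));print(r.round(1).tolist())
p=out['lamp']
# pin by two rays: use z known
print('pin',ray('top',[270.8,191.5],.13),ray('scene',[283.8,151],.13),ray('scene',[284,160],.1075),'pivot',pose(*p,[0,.038,.1055]))
print('tag',ray('top',[284.7,190],.102),ray('scene',[295.5,162.7],.102))
s=cv2.imread('pics/scene0.png');t=cv2.imread('pics/top0.png')
def box(x0,x1,y0,y1,z0,z1): return [[(x,y,z) for x,y in((x0,y0),(x1,y0),(x1,y1),(x0,y1))] for z in(z0,z1)]
Bl=box(-38,148,-54,54,0,8)+box(-12.5,12.5,27.5,49,100,100)[:1]+box(-12.5,12.5,-49,-27.5,100,100)[:1]+box(-8,8,-32,32,102,102)[:1]+box(63,145,-49,49,80,80)[:1]
Br=box(-58,58,-44,44,0,8)+[box(x-1.5,x+1.5,-21,21,81,81)[0] for x in(-52,-26,0,26,52)]+[box(x-8,x+8,-32,32,100,100)[0] for x in(-13,13,39)]+box(-49,-29,-37,37,10,10)[:1]
rows=[]
for n,im,tl in(('top',t,((240,145),(395,178))),('scene',s,((258,138),(350,222)))):
    ts=[]
    for (k,B),o in zip((('lamp',Bl),('rack',Br)),tl):
        T=tile(im,*o)
        for q in B:
            u=((proj(n,pose(*out[k],np.array(q)/1000))-o+.5)*4).astype(int)
            cv2.polylines(T,[u],True,(255,255,0),1)
        ts.append(T)
    rows.append(np.hstack(ts))
cv2.imwrite('pics/c2.png',np.vstack(rows))
E
```

```text
lamp [0.5591 0.33   0.1708]
[[0.3, 0.5], [1.8, -0.0], [-1.1, -0.4], [-1.0, -0.7], [1.0, -1.1]]
rack [ 0.512   0.0319 -0.2025]
[[-3.1, -0.1], [2.2, 0.4], [-0.7, -1.1], [-1.7, 1.9], [0.4, 0.3], [0.4, -0.2], [-0.0, -0.8], [-0.7, 0.4], [-0.4, 0.7], [0.3, -0.2], [0.4, -0.4], [0.1, -0.6]]
pin [[0.5501939  0.35190782 0.13      ]] [[0.55318972 0.35041588 0.13      ]] [[0.54836481 0.34773225 0.1075    ]] pivot [[0.55265116 0.36743245 0.1055    ]]
tag [[0.55909478 0.32870084 0.102     ]] [[0.56059112 0.3256039  0.102     ]]
```

View pics/c2.png

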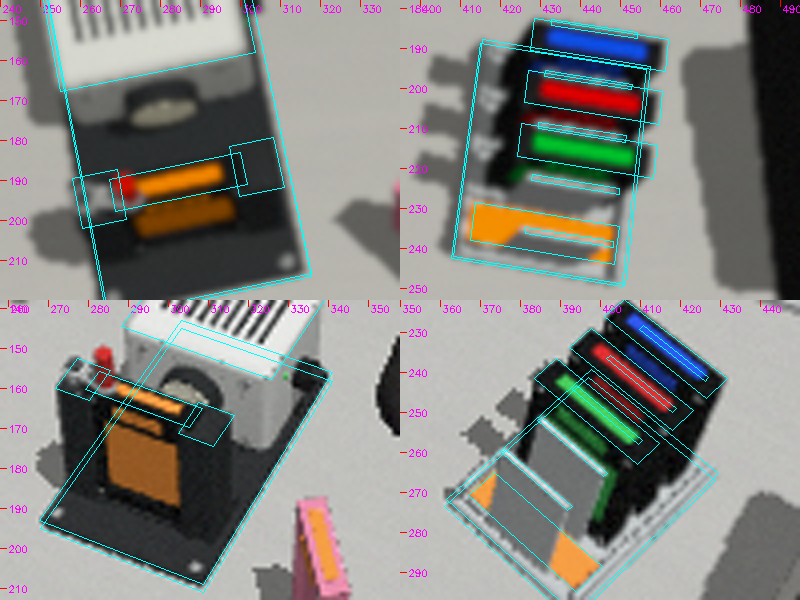

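Request:
servo_tool(increments="2.6 -1.9 0 -0.084 0.4;2.6 -1.9 0 -0.084 0.4;2.6 -1.9 0 -0.084 0.4;2.6 -1.9 0 -0.084 0.4;2.6 -1.9 0 -0.084 0.4;2.6 -1.9 0 -0.084 0.4;2.6 -1.9 0 -0.084 0.4;2.6 -1.9 0 -0.084 0.4;2.6 -1.9 0 -0.084 0.4;2.6 -1.9 0 -0.084 0.4;2.6 -1.9 0 -0.084 0.4;2.6 -1.9 0 -0.084 0.4")

```text
t: 1.3
ee_pos: [0.5619, 0.3305, 0.228]
eef_rot: [[0.114, -0.005, 0.993], [-0.993, -0.001, 0.114], [-0.0, -1.0, -0.005]]
ft_force: [-0.8, 1.2, 0.3]
opening: 0.6
```

```bash
cat >> h.py <<'E'
def st(yaw=None,xyz=None):
    s=ctrl.sense();R=s['eef_rot'];y=np.arctan2(R[1,2],R[0,2])
    print('t',round(s['t'],2),'p',s['ee_pos'].round(4),'jawyaw',y.round(4),'tilt',R[2].round(3),'open',round(s['opening'],3),'F',s['ft_force'].round(1),'q',s['q'].round(2))
    if xyz is not None: print('need cm',((np.array(xyz)-s['ee_pos'])*100).round(2))
    if yaw is not None: print('turn',((yaw-y+np.pi/2)%np.pi-np.pi/2).round(3))
E
python3 - <<'E'
from h import *
st(.171,(.5505,.3505,.114))
for n,u,z in(('pink1',(345,190),.092),('pink1',(360,215),.092),('pink1b',(352,203),.092),('pink2b',(306,288),.092),('bottle',(361,262),.112),('vial',(378,141),.048),('cup',(226,249),.071),('cand',(300,250),0),('front edge',(300,325),0),('cand2',(420,150),0)):
    print(n,ray('top',u,z).round(3))
cv2.imwrite('pics/top1.png',ctrl.capture('top'));cv2.imwrite('pics/scene1.png',ctrl.capture('scene'))
E
```

```text
t 1.3 p [0.5619 0.3305 0.228 ] jawyaw 0.1145 tilt [-0.    -1.    -0.005] open 0.6 F [-0.8  1.2  0.3] q [-0.81  0.4   0.28  1.4  -0.11  1.36 -0.41]
need cm [ -1.14   2.   -11.4 ]
turn 0.056
pink1 [[0.557 0.213 0.092]]
pink1 [[0.507 0.187 0.092]]
pink1b [[0.531 0.201 0.092]]
pink2b [[0.374 0.293 0.092]]
bottle [[0.416 0.191 0.112]]
vial [[0.669 0.139 0.048]]
cup [[0.455 0.446 0.071]]
cand [[0.456 0.309 0.   ]]
front edge [[0.307 0.312 0.   ]]
cand2 [[0.662 0.045 0.   ]]
```

Request:
servo_tool(increments="-0.57 1 -1 0.028 0.4;-0.57 1 -2 0.028 0.4;0 0 -2 0 0.4;0 0 -1 0 0.4;0 0 0 0 0.4")

```text
t: 1.9
ee_pos: [0.55, 0.3481, 0.1631]
eef_rot: [[0.17, -0.006, 0.985], [-0.985, -0.003, 0.17], [0.002, -1.0, -0.006]]
ft_force: [-1.9, 0.0, 1.3]
opening: 0.6
```

```bash
python3 - <<'E'
from h import *
st(.171,(.5505,.3505,.114))
s=ctrl.capture('scene');t=ctrl.capture('top')
cv2.imwrite('pics/c3.png',np.hstack([tile(s,250,110,100,100,4),tile(t,230,130,100,100,4)]))
E
```

```text
t 1.9 p [0.55   0.3481 0.1631] jawyaw 0.1706 tilt [ 0.002 -1.    -0.006] open 0.6 F [-1.9  0.   1.3] q [-0.82  0.44  0.25  1.48 -0.11  1.24 -0.38]
need cm [ 0.05  0.24 -4.91]
turn 0.0
```

View pics/c3.png

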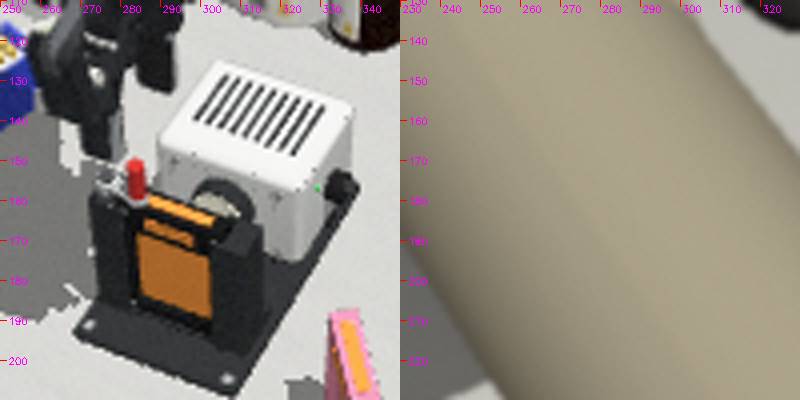

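Request:
servo_tool(increments="0 0.24 -2 0 0.4;0 0 -1.5 0 0.4;0 0 -1 0 0.4;0 0 -0.4 0 0.4;0 0 0 0 0.4")

```text
t: 2.5
ee_pos: [0.5529, 0.3515, 0.1182]
eef_rot: [[0.169, 0.001, 0.986], [-0.986, 0.002, 0.169], [-0.002, -1.0, 0.002]]
ft_force: [0.3, -0.2, -0.1]
opening: 0.602
```

```bash
python3 - <<'E'
from h import *
st(.171,(.5505,.3505,.114))
s=ctrl.capture('scene')
cv2.imwrite('pics/c4.png',tile(s,250,115,80,70,6))
print(proj('scene',[[.5505,.3505,.114],[.5505,.3505,.132]]))
E
```

```text
t 2.5 p [0.5529 0.3515 0.1182] jawyaw 0.1698 tilt [-0.002 -1.     0.002] open 0.602 F [ 0.3 -0.2 -0.1] q [-0.82  0.48  0.25  1.52 -0.12  1.15 -0.38]
need cm [-0.24 -0.1  -0.42]
turn 0.001
[[283.43494845 156.84025926]
 [282.94164764 151.06318618]]
```

View pics/c4.png

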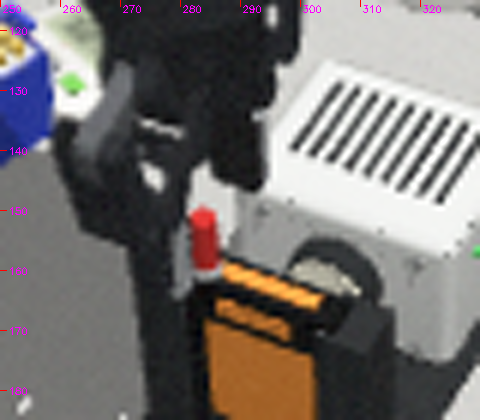

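Request:
servo_tool(increments="-0.24 -0.1 -0.5 0 0.4;0 0 -0.1 0 0.9;0 0 0 0 0.9;0 0 0 0 0.9;0 0 0 0 0.9;0 0 0 0 0.9", force=20)

```text
t: 3.15
ee_pos: [0.5512, 0.3508, 0.1138]
eef_rot: [[0.169, 0.003, 0.986], [-0.986, 0.004, 0.169], [-0.003, -1.0, 0.004]]
ft_force: [0.1, -1.0, -1.2]
opening: 0.102
```

```bash
python3 - <<'E'
from h import *
st()
E
```

```text
t 3.15 p [0.5512 0.3508 0.1138] jawyaw 0.1695 tilt [-0.003 -1.     0.004] open 0.102 F [ 0.1 -1.  -1.2] q [-0.82  0.48  0.25  1.54 -0.12  1.14 -0.38]
```

Request:
servo_tool(increments="0 0 0 0 1;0 0 0 0 1;0 0 0 0 1")

```text
t: 3.45
ee_pos: [0.5513, 0.3508, 0.1139]
eef_rot: [[0.169, 0.003, 0.986], [-0.986, 0.004, 0.169], [-0.003, -1.0, 0.004]]
ft_force: [-0.9, 0.1, -1.5]
opening: 0.101
```

Request:
servo_tool(increments="-0.67 0.12 0 0 1;0 0 0 0 1;-0.58 0.31 0 0 1;0 0 0 0 1;-0.46 0.46 0 0 1;0 0 0 0 1;-0.31 0.58 0 0 1;0 0 0 0 1;-0.07 0.21 0 0 1;0 0 0 0 1")

```text
t: 4.45
ee_pos: [0.5332, 0.3622, 0.114]
eef_rot: [[0.161, 0.007, 0.987], [-0.987, -0.002, 0.161], [0.004, -1.0, 0.006]]
ft_force: [-0.3, -0.1, -0.4]
opening: 0.105
```

```bash
python3 - <<'E'
from h import *
st()
E
```

```text
t 4.45 p [0.5332 0.3622 0.114 ] jawyaw 0.1622 tilt [ 0.004 -1.     0.006] open 0.105 F [-0.3 -0.1 -0.4] q [-0.86  0.46  0.24  1.56 -0.11  1.13 -0.43]
```

Request:
servo_tool(increments="-0.25 0.4 0 0 1;0 0 0 0 1;-0.15 0.4 0 0 1;0 0 0 0 1;-0.05 0.3 0 0 1;0 0 0 0 1")

```text
t: 5.05
ee_pos: [0.5295, 0.3731, 0.1139]
eef_rot: [[0.16, 0.008, 0.987], [-0.987, -0.003, 0.16], [0.004, -1.0, 0.008]]
ft_force: [0.5, 0.0, -1.8]
opening: 0.105
```

```bash
python3 - <<'E'
from h import *
st()
s=ctrl.capture('scene')
cv2.imwrite('pics/c5.png',tile(s,250,115,80,70,6))
E
```

```text
t 5.05 p [0.5295 0.3731 0.1139] jawyaw 0.1606 tilt [ 0.004 -1.     0.008] open 0.105 F [ 0.5  0.  -1.8] q [-0.87  0.46  0.24  1.55 -0.11  1.13 -0.45]
```

View pics/c5.png

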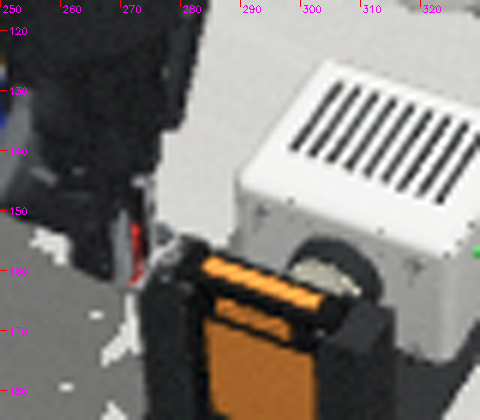

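Request:
servo_tool(increments="0 0 0 0 0.5;0 0 0 0 0.5;0 0 0.5 0 0.5;0 0 2.5 0 0.5;0 0 2.5 0 0.5;1 -1.5 0 0.01 0.5;1 -1.5 0 0 0.5;1 -1.4 0 0 0.5;0 0 0 0 0.5")

```text
t: 6.0
ee_pos: [0.5581, 0.3319, 0.1746]
eef_rot: [[0.175, 0.008, 0.984], [-0.984, 0.003, 0.175], [-0.001, -1.0, 0.009]]
ft_force: [-0.4, 0.2, -0.0]
opening: 0.497
```

```bash
python3 - <<'E'
from h import *
st(.171,(.5593,.329,.072))
E
```

```text
t 6.0 p [0.5581 0.3319 0.1746] jawyaw 0.1763 tilt [-0.001 -1.     0.009] open 0.497 F [-0.4  0.2 -0. ] q [-0.81  0.42  0.26  1.49 -0.11  1.24 -0.35]
need cm [  0.12  -0.29 -10.26]
turn -0.005
```

Request:
servo_tool(increments="0.12 -0.29 -3 -0.005 0.5;0 0 -3 0 0.5;0 0 -0.5 0 0.5;0 0 0 0 0.5")

```text
t: 6.4
ee_pos: [0.5582, 0.3329, 0.1107]
eef_rot: [[0.172, 0.01, 0.985], [-0.985, 0.007, 0.172], [-0.005, -1.0, 0.011]]
ft_force: [0.5, 0.1, 0.8]
opening: 0.499
```

```bash
python3 - <<'E'
from h import *
st(.171,(.5593,.329,.072))
E
```

```text
t 6.4 p [0.5582 0.3329 0.1107] jawyaw 0.1728 tilt [-0.005 -1.     0.011] open 0.499 F [0.5 0.1 0.8] q [-0.8   0.47  0.25  1.56 -0.13  1.12 -0.35]
need cm [ 0.11 -0.39 -3.87]
turn -0.002
```

Request:
servo_tool(increments="0.11 -0.39 0 0 0.5;0 0 -1.5 0 0.5;0 0 -1.5 0 0.5;0 0 -0.5 0 0.5;0 0 0 0 0.5")

```text
t: 6.9
ee_pos: [0.5599, 0.331, 0.0765]
eef_rot: [[0.174, 0.013, 0.985], [-0.985, 0.01, 0.174], [-0.008, -1.0, 0.015]]
ft_force: [0.2, 0.2, 1.2]
opening: 0.502
```

```bash
python3 - <<'E'
from h import *
st(.171,(.5593,.329,.072))
E
```

```text
t 6.9 p [0.5599 0.331  0.0765] jawyaw 0.1744 tilt [-0.008 -1.     0.015] open 0.502 F [0.2 0.2 1.2] q [-0.79  0.5   0.25  1.59 -0.14  1.05 -0.33]
need cm [-0.06 -0.2  -0.45]
turn -0.003
```

Request:
servo_tool(increments="0 -0.1 -0.4 0 0.5;0 0 0 0 0.7;0 0 0 0 0.8;0 0 0 0 0.95;0 0 0 0 0.95;0 0 0 0 0.95", force=30)

```text
t: 7.5
ee_pos: [0.5603, 0.33, 0.0728]
eef_rot: [[0.173, 0.014, 0.985], [-0.985, 0.011, 0.173], [-0.008, -1.0, 0.015]]
ft_force: [-1.0, -0.3, -1.1]
opening: 0.177
```

```bash
python3 - <<'E'
from h import *
st(.171,(.5593,.329,.072))
E
```

```text
t 7.5 p [0.5603 0.33   0.0728] jawyaw 0.1742 tilt [-0.008 -1.     0.015] open 0.177 F [-1.  -0.3 -1.1] q [-0.79  0.5   0.25  1.59 -0.14  1.05 -0.33]
need cm [-0.1  -0.1  -0.08]
turn -0.003
```

Request:
servo_tool(increments="0 0 0.5 0 0.95;0 0 1 0 0.95;0 0 1 0 0.95;0 0 1.5 0 0.95;0 0 0 0 0.95")

```text
t: 8.0
ee_pos: [0.5605, 0.3301, 0.1173]
eef_rot: [[0.173, 0.015, 0.985], [-0.985, 0.011, 0.173], [-0.009, -1.0, 0.016]]
ft_force: [0.6, -0.4, -1.1]
opening: 0.179
```

```bash
python3 - <<'E'
from h import *
st(.171,(.5603,.330,.19))
s=ctrl.capture('scene')
cv2.imwrite('pics/c6.png',tile(s,250,105,100,80,6))
E
```

```text
t 8.0 p [0.5605 0.3301 0.1173] jawyaw 0.1742 tilt [-0.009 -1.     0.016] open 0.179 F [ 0.6 -0.4 -1.1] q [-0.8   0.46  0.26  1.55 -0.13  1.13 -0.34]
need cm [-0.02 -0.01  7.27]
turn -0.003
```

View pics/c6.png

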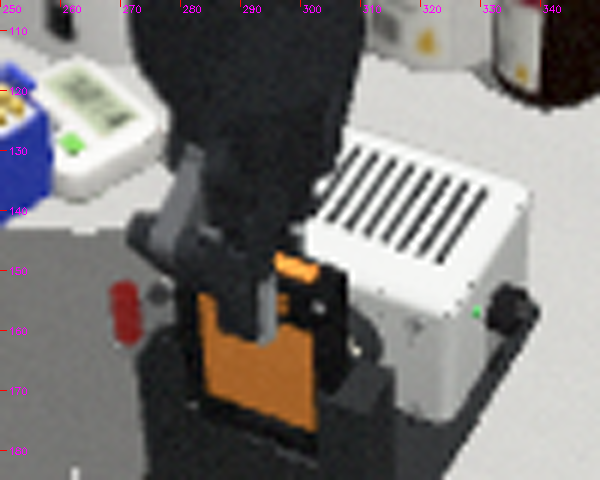

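Request:
servo_tool(increments="0 0 2 0 0.95;0 0 2 0 0.95;0 0 2 0 0.95;0 0 1.5 0 0.95;0 0 0 0 0.95;-2 -0.3 0 -0.06 0.95;-2 -0.3 0 -0.08 0.95;-2 -0.3 0 -0.08 0.95;-2 -0.3 0 -0.08 0.95;-2 -0.3 0 -0.08 0.95;0 0 0 0 0.95")

```text
t: 9.15
ee_pos: [0.4537, 0.3118, 0.1852]
eef_rot: [[-0.219, 0.008, 0.976], [-0.976, -0.001, -0.219], [-0.001, -1.0, 0.008]]
ft_force: [0.9, 0.2, -0.7]
opening: 0.18
```

```bash
python3 - <<'E'
from h import *
st(-.2025,(.46,.315,.0628))
E
```

```text
t 9.15 p [0.4537 0.3118 0.1852] jawyaw -0.2212 tilt [-0.001 -1.     0.008] open 0.18 F [ 0.9  0.2 -0.7] q [-0.95  0.19  0.29  1.74 -0.05  1.21 -0.86]
need cm [  0.63   0.32 -12.24]
turn 0.019
```

Request:
servo_tool(increments="0.6 0.3 -3 0.019 0.95;0 0 -3 0 0.95;0 0 -3 0 0.95;0 0 -1.5 0 0.95;0 0 -0.5 0 0.95;0 0 0 0 0.95")

```text
t: 9.75
ee_pos: [0.4608, 0.314, 0.0685]
eef_rot: [[-0.192, 0.008, 0.981], [-0.981, -0.002, -0.192], [-0.0, -1.0, 0.008]]
ft_force: [-1.0, -0.1, -0.9]
opening: 0.187
```

```bash
python3 - <<'E'
from h import *
st(-.2025,(.46,.315,.0628))
E
```

```text
t 9.75 p [0.4608 0.314  0.0685] jawyaw -0.1937 tilt [-0.    -1.     0.008] open 0.187 F [-1.  -0.1 -0.9] q [-0.92  0.33  0.28  1.84 -0.1   0.98 -0.79]
need cm [-0.08  0.1  -0.57]
turn -0.009
```

Request:
servo_tool(increments="0 0 -0.4 -0.009 0.95;0 0 0 0 0.95;0 0 -0.1 0 0.95;0 0 0 0 0.95")

```text
t: 10.15
ee_pos: [0.4625, 0.3148, 0.0655]
eef_rot: [[-0.202, 0.011, 0.979], [-0.979, 0.001, -0.202], [-0.003, -1.0, 0.011]]
ft_force: [0.7, -0.1, -1.9]
opening: 0.184
```

Request:
servo_tool(increments="0 0 -0.15 0 0.95;0 0 0 0 0.95")

```text
t: 10.35
ee_pos: [0.4628, 0.3152, 0.0647]
eef_rot: [[-0.201, 0.012, 0.979], [-0.98, 0.002, -0.201], [-0.004, -1.0, 0.012]]
ft_force: [0.1, -0.3, -1.1]
opening: 0.184
```

```bash
python3 - <<'E'
from h import *
st(-.2025,(.46,.315,.0628))
s=ctrl.capture('scene')
u=proj('scene',[.46,.315,.05])[0].astype(int);print(u)
cv2.imwrite('pics/c7.png',tile(s,u[0]-50,u[1]-45,100,80,6))
E
```

```text
t 10.35 p [0.4628 0.3152 0.0647] jawyaw -0.2027 tilt [-0.004 -1.     0.012] open 0.184 F [ 0.1 -0.3 -1.1] q [-0.92  0.34  0.28  1.84 -0.11  0.96 -0.8 ]
need cm [-0.28 -0.02 -0.19]
turn 0.0
[272 208]
```

View pics/c7.png

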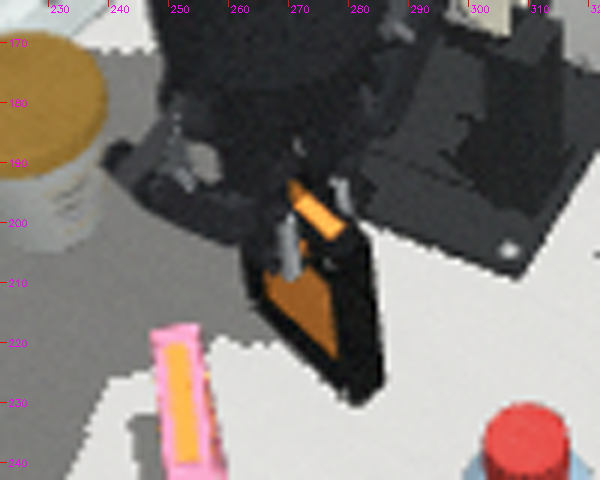

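Request:
servo_tool(increments="0 0 -0.15 0 0.95;0 0 0 0 0.95")

```text
t: 10.6
ee_pos: [0.463, 0.3153, 0.0634]
eef_rot: [[-0.201, 0.013, 0.979], [-0.98, 0.002, -0.201], [-0.005, -1.0, 0.012]]
ft_force: [-0.3, 0.1, -1.9]
opening: 0.183
```

Request:
servo_tool(increments="0 0 -0.15 0 0.95;0 0 0 0 0.95")

```text
t: 10.8
ee_pos: [0.4633, 0.3155, 0.0625]
eef_rot: [[-0.201, 0.013, 0.979], [-0.98, 0.003, -0.201], [-0.005, -1.0, 0.012]]
ft_force: [0.1, -0.8, -0.4]
opening: 0.182
```

Request:
servo_tool(increments="0 0 -0.15 0 0.95;0 0 0 0 0.95")

```text
t: 11.0
ee_pos: [0.4639, 0.3156, 0.0627]
eef_rot: [[-0.202, 0.014, 0.979], [-0.979, 0.004, -0.202], [-0.006, -1.0, 0.013]]
ft_force: [0.2, 0.3, -1.5]
opening: 0.184
```

Request:
servo_tool(increments="0 0 0 0 0.79;0 0 0 0 0.76;0 0 0 0 0.7;0 0 0 0 0.6;0 0 0 0 0.5;0 0 0 0 0.5")

```text
t: 11.6
ee_pos: [0.4639, 0.3157, 0.0622]
eef_rot: [[-0.202, 0.014, 0.979], [-0.979, 0.004, -0.202], [-0.006, -1.0, 0.013]]
ft_force: [0.1, 0.5, 0.5]
opening: 0.498
```

Request:
servo_tool(increments="0 0 1 0 0.5;0 0 2 0 0.5;0 0 3 0 0.5;0 0 3 0 0.5;0 0 1.5 0 0.5;0 0 0 0 0")

```text
t: 12.2
ee_pos: [0.4635, 0.3148, 0.174]
eef_rot: [[-0.202, 0.014, 0.979], [-0.979, 0.003, -0.202], [-0.006, -1.0, 0.013]]
ft_force: [1.6, -0.3, 0.1]
opening: 0.655
```

```bash
python3 - <<'E'
from h import *
st(1.368,(.46,.315,.0628))
s=ctrl.capture('scene');t=ctrl.capture('top')
ut=proj('top',[.46,.315,.09])[0].astype(int)
cv2.imwrite('pics/c8.png',np.hstack([tile(s,222,165,100,100,4),tile(t,ut[0]-50,ut[1]-50,100,100,4)]))
E
```

```text
t 12.2 p [0.4635 0.3148 0.174 ] jawyaw -0.2036 tilt [-0.006 -1.     0.013] open 0.655 F [ 1.6 -0.3  0.1] q [-0.94  0.22  0.3   1.74 -0.06  1.18 -0.83]
need cm [ -0.35   0.02 -11.12]
turn -1.57
```

View pics/c8.png

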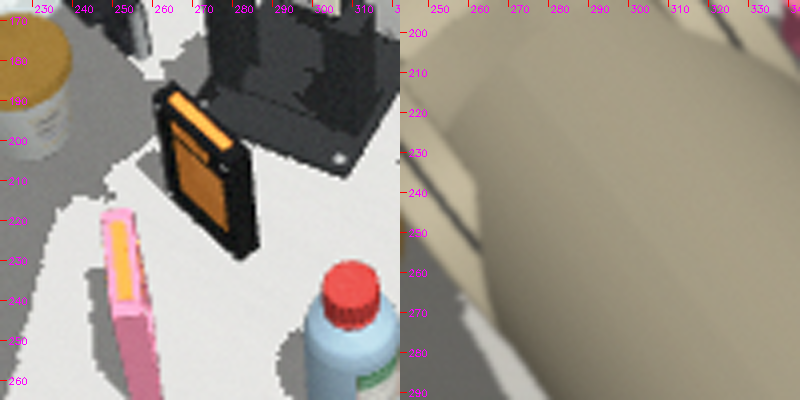

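```bash
python3 - <<'E'
from h import *
a=ray('scene',[[264.5,189],[279.5,201.8],[272,195.4]],.092);print(a.round(4)); d=a[0]-a[1];print(np.arctan2(d[1],d[0])-np.pi/2, np.hypot(*d[:2]))
# bottom front/right corner and top outline corners of cassette
print(ray('scene',[[282,229.5],[286.5,225.5]],0).round(4))
f=np.array([.464,.3157]);
for yy in(.300,.305,.310,.3157):
  c=(f[0]+.203*(.3157-yy)*-1+0,yy);
  print(yy,proj('scene',pose(c[0],c[1],-.2025,[[-.008,.032,.092],[.008,.032,.092],[.008,-.032,.092],[-.008,-.032,0],[.008,-.032,0]])).round(1).tolist())
E
```

```text
[[0.4692 0.3392 0.092 ]
 [0.461  0.2921 0.092 ]
 [0.465  0.3154 0.092 ]]
-0.17280551149816392 0.04784732983517727
[[0.4544 0.2876 0.    ]
 [0.4687 0.2861 0.    ]]
0.3 [[263.8, 193.3], [269.7, 189.3], [289.5, 207.1], [286.0, 235.7], [291.4, 231.6]]
0.305 [[262.3, 191.9], [268.2, 187.9], [287.8, 205.6], [284.5, 234.3], [289.9, 230.2]]
0.31 [[260.8, 190.5], [266.7, 186.5], [286.2, 204.2], [283.0, 232.9], [288.5, 228.8]]
0.3157 [[259.1, 189.0], [265.0, 185.0], [284.4, 202.5], [281.3, 231.3], [286.8, 227.2]]
```

Request:
servo_tool(increments="0 0 0 0.13 0;0 0 0 0.13 0;0 0 0 0.13 0;0 0 0 0.13 0;0 0 0 0.13 0;0 0 0 0.13 0;0 0 0 0.13 0;0 0 0 0.13 0;0 0 0 0.13 0;0 0 0 0.13 0;0 0 0 0.13 0;0 0 0 0.13 0")

```text
t: 13.5
ee_pos: [0.4549, 0.3086, 0.1532]
eef_rot: [[0.988, -0.006, 0.152], [-0.152, -0.013, 0.988], [-0.004, -1.0, -0.014]]
ft_force: [0.5, 0.6, -0.5]
opening: 1.001
```

```bash
python3 - <<'E'
from h import *
st(1.373,(.4645,.3155,.048))
E
```

```text
t 13.5 p [0.4549 0.3086 0.1532] jawyaw 1.4184 tilt [-0.004 -1.    -0.014] open 1.001 F [ 0.5  0.6 -0.5] q [-0.79  0.23  0.12  1.76 -0.02  1.16  0.76]
need cm [  0.96   0.69 -10.52]
turn -0.045
```

Request:
servo_tool(increments="0.5 0.35 0 -0.045 0;0.46 0.34 0 0 0;0 0 0 0 0")

```text
t: 13.8
ee_pos: [0.4631, 0.3144, 0.1491]
eef_rot: [[0.982, -0.011, 0.191], [-0.191, -0.017, 0.981], [-0.008, -1.0, -0.019]]
ft_force: [-0.1, -0.3, -0.7]
opening: 0.999
```

```bash
python3 - <<'E'
from h import *
st(1.373,(.4645,.3155,.048))
E
```

```text
t 13.8 p [0.4631 0.3144 0.1491] jawyaw 1.3787 tilt [-0.008 -1.    -0.019] open 0.999 F [-0.1 -0.3 -0.7] q [-0.79  0.26  0.13  1.73 -0.03  1.17  0.72]
need cm [  0.14   0.11 -10.11]
turn -0.006
```

Request:
servo_tool(increments="0.14 0.11 -2 -0.006 0;0 0 -2 0 0;0 0 -1 0 0;0 0 0 0 0")

```text
t: 14.2
ee_pos: [0.4637, 0.3149, 0.096]
eef_rot: [[0.981, -0.013, 0.196], [-0.196, -0.018, 0.98], [-0.009, -1.0, -0.021]]
ft_force: [-0.4, -0.3, 0.4]
opening: 1.002
```

```bash
python3 - <<'E'
from h import *
st(1.373,(.4645,.3155,.046))
E
```

```text
t 14.2 p [0.4637 0.3149 0.096 ] jawyaw 1.3739 tilt [-0.009 -1.    -0.021] open 1.002 F [-0.4 -0.3  0.4] q [-0.79  0.32  0.12  1.78 -0.04  1.07  0.72]
need cm [ 0.08  0.06 -5.  ]
turn -0.001
```

Request:
servo_tool(increments="0.05 0.05 -1.5 0 0;0 0 -1.5 0 0;0 0 -1.5 0 0;0 0 -0.4 0 0;0 0 0 0 0")

```text
t: 14.7
ee_pos: [0.4645, 0.3158, 0.0441]
eef_rot: [[0.981, -0.012, 0.195], [-0.195, -0.017, 0.981], [-0.008, -1.0, -0.019]]
ft_force: [-0.1, 0.5, 0.7]
opening: 0.998
```

Request:
servo_tool(increments="0 0 0 0 0.1;0 0 0 0 0.15;0 0 0 0 0.2;0 0 0 0 0.24;0 0 0 0 0.3;0 0 0 0 0.4;0 0 0 0 0.4;0 0 0 0 0.4", force=30)

```text
t: 15.5
ee_pos: [0.4655, 0.3165, 0.0461]
eef_rot: [[0.981, -0.01, 0.195], [-0.195, -0.016, 0.981], [-0.007, -1.0, -0.017]]
ft_force: [-0.6, -0.4, -1.3]
opening: 0.747
```

```bash
python3 - <<'E'
from h import *
st(1.373,(.4645,.3155,.046))
s=ctrl.capture('scene')
cv2.imwrite('pics/c9.png',tile(s,222,145,110,100,6))
E
```

```text
t 15.5 p [0.4655 0.3165 0.0461] jawyaw 1.3743 tilt [-0.007 -1.    -0.017] open 0.747 F [-0.6 -0.4 -1.3] q [-0.78  0.38  0.12  1.81 -0.05  0.96  0.73]
need cm [-0.1  -0.1  -0.01]
turn -0.001
```

View pics/c9.png

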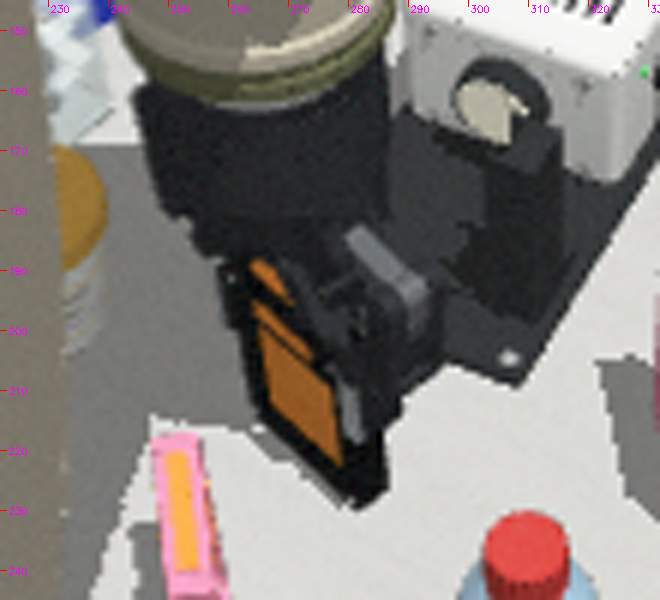

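```bash
python3 - <<'E'
from fit import *
for n in('scene','top'):
    C=[c for c in R if c[0]==n]
    p,r=fit(C,(.51,.03,-.2));print(n,p.round(4),'place',pose(*p,[-.039,0,.01]).round(4),abs(r).max())
C=[c for c in R if c[5]>50 ];p,r=fit(C,(.51,.03,-.2));print('high',p.round(4),pose(*p,[-.039,0,.01]).round(4),r.round(1).tolist())
# tag centroids both cams
for n in('top','scene'):
    im=cv2.imread(f'pics/{n}0.png').astype(int);b,g,r=im[...,0],im[...,1],im[...,2]
    for nm,m,x in(('green',(g>150)&(r<110)&(b<110),-13),('red',(r>170)&(g<70)&(b<80),13),('blue',(b>190)&(r<80)&(g<120),39)):
        v,u=np.nonzero(m);k=(u>350)&(v>170)&(v<300)
        if n=='scene': k&=(v<265)
        c=(u[k].mean(),v[k].mean());w=ray(n,c,.1005)[0]
        pl=w-np.array([.9796,-.2011,0])*(x+39)/1000
        print(n,nm,k.sum(),np.round(c,1),w.round(4),'implied place',pl.round(4))
E
```

```text
scene [ 0.513   0.0317 -0.2071] place [[0.4748 0.0397 0.01  ]] 1.417459120567628
top [ 0.5114  0.0321 -0.2061] place [[0.4732 0.0401 0.01  ]] 3.2775396660159117
high [ 0.5118  0.0321 -0.196 ] [[0.4735 0.0397 0.01  ]] [[0.3, -0.0], [0.0, -0.7], [-0.8, 0.6], [-0.4, 0.8], [0.2, -0.0], [0.2, -0.3], [-0.1, -0.5]]
top green 77 [440.4 215. ] [0.4995 0.0363 0.1005] implied place [0.474  0.0415 0.1005]
top red 207 [391.4 238.9] [0.4577 0.1311 0.1005] implied place [0.4068 0.1416 0.1005]
top blue 66 [443.8 188.6] [0.5504 0.0254 0.1005] implied place [0.474  0.0411 0.1005]
scene green 77 [398.5 243.3] [0.5103 0.0406 0.1005] implied place [0.4848 0.0458 0.1005]
scene red 59 [407.8 241.1] [0.5251 0.0283 0.1005] implied place [0.4741 0.0387 0.1005]
scene blue 57 [416.1 233.1] [0.5507 0.0237 0.1005] implied place [0.4743 0.0394 0.1005]
```

Request:
servo_tool(increments="0 0 0.5 0 0.4;0 0 1.5 0 0.4;0 0 3 0 0.4;0 0 3 0 0.4;0 0 3 0 0.4;0 0 3 0 0.4;0 0 1.5 0 0.4;0 0 0 0 0.4")

```text
t: 16.35
ee_pos: [0.4646, 0.3153, 0.2144]
eef_rot: [[0.981, -0.008, 0.196], [-0.196, -0.014, 0.981], [-0.005, -1.0, -0.015]]
ft_force: [0.0, 0.3, -1.0]
opening: 0.745
```

Request:
servo_tool(increments="0.1 -2.3 0 0 0.4;0.1 -2.3 0 0 0.4;0.1 -2.3 0 0 0.4;0.1 -2.3 0 0 0.4;0.1 -2.3 0 0 0.4;0.1 -2.3 0 0 0.4;0.1 -2.3 0 0 0.4;0.1 -2.3 0 0 0.4;0.1 -2.3 0 0 0.4;0.1 -2.3 0 0 0.4;0.1 -2.3 0 0 0.4;0 0 0 0 0.4")

```text
t: 17.55
ee_pos: [0.4702, 0.0512, 0.2109]
eef_rot: [[0.981, -0.013, 0.194], [-0.195, -0.014, 0.981], [-0.01, -1.0, -0.017]]
ft_force: [0.2, 0.4, -1.5]
opening: 0.744
```

```bash
python3 - <<'E'
from h import *
st(1.368,(.475,.040,.056))
E
```

```text
t 17.55 p [0.4702 0.0512 0.2109] jawyaw 1.3751 tilt [-0.01  -1.    -0.017] open 0.744 F [ 0.2  0.4 -1.5] q [-0.54  0.01  0.33  1.88  0.01  1.27  1.16]
need cm [  0.48  -1.12 -15.49]
turn -0.007
```

Request:
servo_tool(increments="0.24 -0.56 -2 -0.007 0.4;0.24 -0.56 -2 0 0.4;0 0 -2 0 0.4;0 0 -0.5 0 0.4;0 0 0 0 0.4")

```text
t: 18.05
ee_pos: [0.4739, 0.0409, 0.1435]
eef_rot: [[0.979, -0.014, 0.202], [-0.202, -0.013, 0.979], [-0.011, -1.0, -0.016]]
ft_force: [0.7, -0.1, -1.5]
opening: 0.745
```

```bash
python3 - <<'E'
from h import *
st(1.368,(.475,.040,.056))
E
```

```text
t 18.05 p [0.4739 0.0409 0.1435] jawyaw 1.3678 tilt [-0.011 -1.    -0.016] open 0.745 F [ 0.7 -0.1 -1.5] q [-0.52  0.08  0.34  1.96 -0.02  1.12  1.2 ]
need cm [ 0.11 -0.09 -8.75]
turn 0.0
```

Request:
servo_tool(increments="0.11 -0.09 -0.5 0 0.4;0 0 0 0 0.4")

```text
t: 18.25
ee_pos: [0.4755, 0.0406, 0.1392]
eef_rot: [[0.98, -0.013, 0.201], [-0.201, -0.013, 0.98], [-0.01, -1.0, -0.015]]
ft_force: [-0.0, -0.2, -0.5]
opening: 0.744
```

```bash
python3 - <<'E'
from h import *
st(1.368,(.475,.040,.056))
p=ctrl.sense()['ee_pos']
s=ctrl.capture('scene');o=(345,195);t=ctrl.capture('top')
def dr(T,q,o,n,s,col):
    u=((proj(n,q)-o+.5)*s).astype(int);cv2.polylines(T,[u],True,col,1)
def draw(im,n,o):
    T=tile(im,*o,100,110,4);B=T.copy()
    c=p[:2]-.001*np.array([.98,-.2])
    for z in(p[2]-.046,p[2]+.046): dr(T,pose(*c,-.2025,[[-.008,.032,z],[.008,.032,z],[.008,-.032,z],[-.008,-.032,z]]),o,n,4,(255,255,0))
    for x in(-52,-26): dr(T,pose(.512,.0319,-.2025,np.array([[x-1.5,21,81],[x+1.5,21,81],[x+1.5,-21,81],[x-1.5,-21,81]])/1000),o,n,4,(0,0,255))
    return B,T
B,T=draw(s,'scene',o)
cv2.imwrite('pics/c10.png',np.hstack([B,T]))
E
```

```text
t 18.25 p [0.4755 0.0406 0.1392] jawyaw 1.3688 tilt [-0.01  -1.    -0.015] open 0.744 F [-0.  -0.2 -0.5] q [-0.51  0.09  0.34  1.96 -0.02  1.11  1.21]
need cm [-0.05 -0.06 -8.32]
turn -0.001
```

View pics/c10.png

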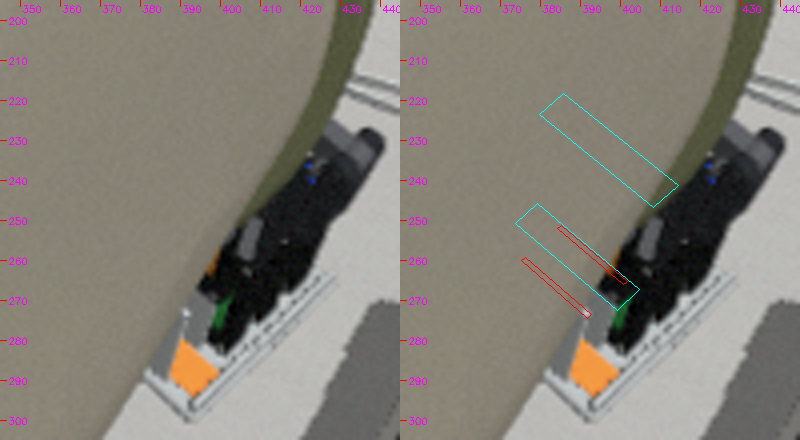

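Request:
servo_tool(increments="-0.05 -0.06 -0.5 0 0.4;0 0 -0.5 0 0.4;0 0 -0.5 0 0.4;0 0 0 0 0.4")

```text
t: 18.75
ee_pos: [0.4758, 0.0403, 0.1245]
eef_rot: [[0.98, -0.01, 0.201], [-0.201, -0.012, 0.98], [-0.008, -1.0, -0.014]]
ft_force: [-0.3, 0.6, -0.8]
opening: 0.746
```

```bash
python3 - <<'E'
from h import *
st(1.368,(.475,.040,.056))
E
```

```text
t 18.75 p [0.4758 0.0403 0.1245] jawyaw 1.3688 tilt [-0.008 -1.    -0.014] open 0.746 F [-0.3  0.6 -0.8] q [-0.51  0.1   0.34  1.98 -0.03  1.08  1.21]
need cm [-0.08 -0.03 -6.85]
turn -0.001
```

Request:
servo_tool(increments="-0.08 0 -0.7 0 0.4;0 0 -0.7 0 0.4;0 0 -0.7 0 0.4;0 0 -0.7 0 0.4;0 0 0 0 0.4")

```text
t: 19.25
ee_pos: [0.4745, 0.0403, 0.0935]
eef_rot: [[0.98, -0.011, 0.201], [-0.201, -0.012, 0.98], [-0.008, -1.0, -0.014]]
ft_force: [-0.4, 0.3, -0.6]
opening: 0.747
```

```bash
python3 - <<'E'
from h import *
st(1.368,(.475,.040,.056))
E
```

```text
t 19.25 p [0.4745 0.0403 0.0935] jawyaw 1.3689 tilt [-0.008 -1.    -0.014] open 0.747 F [-0.4  0.3 -0.6] q [-0.51  0.14  0.34  2.01 -0.05  1.01  1.23]
need cm [ 0.05 -0.03 -3.75]
turn -0.001
```

Request:
servo_tool(increments="0.05 0 -0.7 0 0.4;0 0 -0.7 0 0.4;0 0 -0.7 0 0.4;0 0 -0.7 0 0.4;0 0 -0.2 0 0.4;0 0 0 0 0.4")

```text
t: 19.85
ee_pos: [0.475, 0.0402, 0.0606]
eef_rot: [[0.98, -0.011, 0.201], [-0.201, -0.012, 0.98], [-0.009, -1.0, -0.014]]
ft_force: [0.0, 0.1, -0.9]
opening: 0.742
```

```bash
python3 - <<'E'
from h import *
st(1.368,(.475,.040,.056))
E
```

```text
t 19.85 p [0.475  0.0402 0.0606] jawyaw 1.3688 tilt [-0.009 -1.    -0.014] open 0.742 F [ 0.   0.1 -0.9] q [-0.5   0.2   0.34  2.04 -0.07  0.93  1.24]
need cm [-0.   -0.02 -0.46]
turn -0.001
```

Request:
servo_tool(increments="0 0 -0.2 0 0.4;0 0 0 0 0.4;0 0 -0.15 0 0.4;0 0 0 0 0.4")

```text
t: 20.25
ee_pos: [0.4755, 0.0403, 0.0574]
eef_rot: [[0.98, -0.01, 0.201], [-0.201, -0.012, 0.98], [-0.008, -1.0, -0.014]]
ft_force: [-0.7, 0.2, -0.2]
opening: 0.741
```

Request:
servo_tool(increments="0 0 -0.15 0 0.4;0 0 0 0 0.4")

```text
t: 20.45
ee_pos: [0.4758, 0.0404, 0.056]
eef_rot: [[0.98, -0.01, 0.201], [-0.201, -0.012, 0.98], [-0.007, -1.0, -0.013]]
ft_force: [-0.1, -0.5, -1.1]
opening: 0.741
```

Request:
servo_tool(increments="0 0 -0.15 0 0.4;0 0 0 0 0.4")

```text
t: 20.65
ee_pos: [0.4769, 0.0402, 0.056]
eef_rot: [[0.98, -0.008, 0.201], [-0.201, -0.011, 0.98], [-0.005, -1.0, -0.012]]
ft_force: [1.0, -0.7, -0.8]
opening: 0.745
```

Request:
servo_tool(increments="0 0 0 0 0.24;0 0 0 0 0.2;0 0 0 0 0.1;0 0 0 0 0;0 0 0 0 0;0 0 0 0 0")

```text
t: 21.25
ee_pos: [0.477, 0.0403, 0.056]
eef_rot: [[0.98, -0.007, 0.201], [-0.201, -0.011, 0.98], [-0.005, -1.0, -0.012]]
ft_force: [0.6, -0.4, 1.0]
opening: 1.001
```

Request:
servo_tool(increments="0 0 1 0 0;0 0 2 0 0;0 0 3 0 0;0 0 3 0 0;0 0 3 0 0;0 0 2 0 0;-3 0 0 0 0;-3 3 0 0 0;-3 3 0 0 0;0 3 0 0 0;0 3 0 0 0;0 0 0 0 0")

```text
t: 22.45
ee_pos: [0.3826, 0.1616, 0.211]
eef_rot: [[0.978, 0.001, 0.206], [-0.206, -0.009, 0.978], [0.003, -1.0, -0.009]]
ft_force: [0.7, -0.3, 0.6]
opening: 1.001
```

```bash
python3 - <<'E'
from h import *
st()
for n in('scene','top'):
    im=ctrl.capture(n);cv2.imwrite(f'pics/end_{n}.png',im)
    im=im.astype(int);i0=cv2.imread(f'pics/{n}0.png').astype(int)
    for tag,I in(('now',im),('t0',i0)):
        b,g,r=I[...,0],I[...,1],I[...,2]
        w=proj(n,[[.474,.040,.1025]])[0]
        for nm,m,x in(('amber',(r>200)&(g>100)&(g<190)&(b<90),-39),('green',(g>150)&(r<110)&(b<110),-13),('red',(r>170)&(g<70)&(b<80),13),('blue',(b>190)&(r<80)&(g<120),39)):
            e=proj(n,pose(.512,.0319,-.2025,[x/1000,0,.1025]))[0]
            v,u=np.nonzero(m);k=(abs(u-e[0])<16)&(abs(v-e[1])<9)
            if k.sum()>5: c=(u[k].mean(),v[k].mean());q=ray(n,c,.1025)[0];print(n,tag,nm,k.sum(),q.round(4),'exp',pose(.512,.0319,-.2025,[x/1000,0,.1])[0].round(4))
E
```

```text
t 22.45 p [0.3826 0.1616 0.211 ] jawyaw 1.3628 tilt [ 0.003 -1.    -0.009] open 1.001 F [ 0.7 -0.3  0.6] q [-0.67 -0.13  0.14  2.01  0.03  1.27  0.83]
scene now amber 71 [0.4765 0.0404 0.1025] exp [0.4738 0.0397 0.1   ]
scene now green 70 [0.4986 0.0338 0.1025] exp [0.4993 0.0345 0.1   ]
scene now red 64 [0.5239 0.0277 0.1025] exp [0.5247 0.0293 0.1   ]
scene now blue 57 [0.5493 0.0234 0.1025] exp [0.5502 0.0241 0.1   ]
scene t0 green 70 [0.4986 0.0338 0.1025] exp [0.4993 0.0345 0.1   ]
scene t0 red 59 [0.5238 0.028  0.1025] exp [0.5247 0.0293 0.1   ]
scene t0 blue 57 [0.5493 0.0234 0.1025] exp [0.5502 0.0241 0.1   ]
top now blue 31 [0.5473 0.0135 0.1025] exp [0.5502 0.0241 0.1   ]
top t0 amber 86 [0.4639 0.049  0.1025] exp [0.4738 0.0397 0.1   ]
top t0 green 77 [0.4991 0.0367 0.1025] exp [0.4993 0.0345 0.1   ]
top t0 red 75 [0.5245 0.0312 0.1025] exp [0.5247 0.0293 0.1   ]
top t0 blue 66 [0.5499 0.0258 0.1025] exp [0.5502 0.0241 0.1   ]
```

```bash
python3 - <<'E'
from h import *
print(ctrl.sign_off()); st()
E
```

```text
the job is handed in; nothing more can be done
None
the job is handed in; nothing more can be done
```

The amber filter is standing in its place on the amber strip, released, and I handed the job in at about t = 22.6 s. I got no verdict back.

**What I did:**
1. I turned the swing tab aside by its pin to about 1.4–1.5 rad, worked out from the pin's position.
2. I lifted the filter out by its top edge and stood it on the bench at about (0.464, 0.316), already turned to the rack's angle.
3. I let go and took it again by its two side edges.
4. I lowered it while held until it stopped on the floor of its place, released it and backed the arm away.

**Last checks:**
- **Height:** the filter bottomed at tool height 0.0560 m, against 0.0561 m predicted.
- **Position:** its tag in the scene camera is about 2.7 mm off the middle across the place (7 mm allowed) and about 1 mm along it (10 mm allowed).
- **Other filters:** green, red and blue show no shift beyond 0.4 mm from the start.

**Not fully checked:**
- The arm hid most of the rack from the top camera at the end, and its partial blue reading, about 10 mm off, I put down to that.
- The picture taken just before lowering was largely hidden too, so I went in by feel, with no force build-up on the way down.
- I did not re-measure the bottle, cup and vial, but the arm passed well clear of them.

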